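Shuttle the round-posted sample carrier into the test bay of a rub-test tray

ROBOT

A 6-joint arm with a two-finger parallel gripper is mounted at the origin on the work surface. World frame = base frame: x ahead of the robot, y to its left, z up, the work surface at z = 0. Lengths are in m, angles in degrees, forces in N, time in s.
With the tool pointing down it reaches from about 0.35 to 0.875 m from the base axis. Payload 4.2 kg.
Tool frame: the origin (TCP) lies midway between the tips of the shut fingers; the grasp point (between the pads) lies 19 mm behind it; z points along the fingers, y is the line along which they close (so a half turn about z gives the same grasp; the last joint's range is limited). The gripper opens to 87 mm and grips with 3 to 60 N. Pads are 19 mm wide; open, the fingers measure 117 mm over their backs; the gripper's body (75 mm by 190 mm) begins 51 mm behind the grasp point.
Start: joints at [77.957, 22.042, 0.453, 0, -68.411, -14.817], TCP at [0.282, 0.558, 0.223] pointing down, gripper open.
Joint ranges: [-179.83, 179.83], [-69.29, 118.12], [-61.27, 80.66], [-181.25, 117.63], [-171.15, -9.14], [-177.46, 177.46]. Speed limits (degrees/s): [159.86, 159.86, 180, 180, 180, 180].

INTERFACE

Orientations are given as a 3x3 rotation matrix whose columns are the frame's x, y, z axes.
In Python, from station import sense, capture, finish_job, silhouettes, landmark_of gives the robot as it stands.
- The arm moves only by the tool step_arm, never from a script. Its arguments are lists of equal length, an entry for each row: "linear": the shift along the tool's x, y, z in mm, a list of three; "delta_rot": the turn, a rotation vector about the tool's x, y, z in rad, a list of three; "grip": the finger opening in mm, from 0 to 87. A call has 1 to 10 rows; each row shifts and turns the commanded pose from where the row before left it, along the tool's axes as they then stand; what a row does not reach is not made up. A row lasts 1/8 s, in which the tool goes at most 62.5 mm and 10.7 degrees, less where a joint would pass 70% of its speed; a pose out of reach is approached as far as the arm can. A call with a gripper value outside its range is refused whole. The fingers move at their own pace and stop on an object; the grip force is fixed at half the most. Time passes only in rows, so rows that do not move let the fingers close. It gives the time, the measured TCP pose, the force, the opening and the grip force at its end, in the units of the state.
- sense(): the state, without advancing time (a new reading comes with each control period).
- capture(name): name is "scene" or "top"; returns a dict with "img" (400x640x3 uint8, red, green, blue), "fx", "fy", "cx", "cy" (pixels), "world_to_cam" (4x4, takes a point from world to camera coordinates). Camera axes: x right, y up, looking along -z (the intrinsics and any distortion apply to the point x, -y, -z); pixel columns grow to the right and rows downward; lengths in m; the calibration is good to about 2 mm. A picture is of the moment at which its call begins. There is no depth.
- finish_job(): hands the job in; it is judged then, once.
Trained networks look in the newest picture that a camera, given by its name, has taken for a name from the list of things; names that differ only in an ending like _2 or _b are one class to them, and where a whole thing is asked for, a point or a joint stands for the part that bears it (a point fixed in the world has none). Each returns a list of dicts, best first, with "score" (0 to 1); they miss things now and then, are a little off and sometimes report something else, mostly with a low value. They report only what shows in the picture. A call takes as long as a camera call.
- silhouettes(camera, label): "mask" (400x640 bool, what is visible of it) and "point" ([column, row] in pixels, amid what is visible of it).
- landmark_of(camera, label): "point" ([column, row] in pixels: a listed point, or the origin of a listed thing).
The state is a dict: "time_s": time; "joints": joint angles; "joint_velocities": joint speeds; "effort": joint torques, N m; "tcp_pos": TCP position; "ee_rot": TCP orientation; "wrist_force": force on the tool from outside, world axes, zero at the start; "moment": the same for the moment, N m; "gripper_width": opening from 0.0 (shut) to 1.0 (fully open); "gripper_force": force on a finger pad.
Only numpy, scipy, OpenCV 4.12 (cv2) and the standard library are available. Lean on these libraries where they do the work, as an engineer would, in place of code of your own. Each camera call takes 0.05 s, during which the arm holds its last target. There are 200 camera calls.

TASK

The sample carrier with the round post is next for the rub test: get it into the far left bay of the shuttle tray by sliding the carriers about through the empty bay, moving the other two out of its way, without lifting any of them or forcing them against the tray. Push it on into the pocket behind that bay until it meets the spring stop, press it there with a steady push of about 10 N for a second (well over 20 N damages the stop), then let go and leave it in the pocket, with the other two carriers each squarely in a bay. Leave everything else as it is.

Things in the scene. Friction and masses are not known exactly. Their poses are not given: they have to be found in the camera images.
- tray: Fixed shuttle tray: steel base plate 270 x 310 x 10 mm, aluminium walls 8 mm thick, 13 mm high, round a 146 x 146 mm well of four bays (2 x 2, no walls between; centres at x, y = +-36.5 mm), one of them empty. Origin: on the table under the well's centre; z up, well floor at z = 10 mm; x from the near row to the far row (the side of the brass thumbscrew stop), y left. Yawed up to 17 degrees.
- bay_far_left (a point): Centre of the far left bay (test bay), on the floor. The finned carrier starts here, partly in the pocket: behind this bay the well goes on 73 mm wide (tray y = 0 to 73 mm) from x = 73 mm to its end wall at x = 108 mm. Behind the far right bay the wall stands at x = 73 mm.
- bay_near_left (a point): Centre of the near left bay on the well's floor. Holds the round or the square carrier at the start.
- bay_far_right (a point): Centre of the far right bay on the well's floor. Holds the other of the round and square carriers at the start.
- bay_near_right (a point): Centre of the near right bay on the well's floor: the one that is empty at the start.
- round_carrier: Sample carrier: loose aluminium plate 69 x 69 x 16 mm, rounded corners, white paper face, flat in a bay with 2 to 4 mm play; in its middle a fixed steel grip, 40 mm tall (top 56 mm above the underside): a round post 20 mm in diameter. Origin: centre of the underside, z up, x and y along its sides (and the tray's at the start). 0.17 to 0.34 kg; slides easily (friction about 0.15; leaning on it adds drag).
- square_carrier: Sample carrier: loose aluminium plate 69 x 69 x 16 mm, rounded corners, white paper face, flat in a bay with 2 to 4 mm play; in its middle a fixed steel grip, 40 mm tall (top 56 mm above the underside): a square post 18 x 18 mm. Origin: centre of the underside, z up, x and y along its sides (and the tray's at the start). 0.17 to 0.34 kg; slides easily (friction about 0.15; leaning on it adds drag).
- fin_carrier: Sample carrier: loose aluminium plate 69 x 69 x 16 mm, rounded corners, white paper face, flat in a bay with 2 to 4 mm play; in its middle a fixed steel grip, 40 mm tall (top 56 mm above the underside): a flat fin 40 mm long along its x, 10 mm thick along its y. Origin: centre of the underside, z up, x and y along its sides (and the tray's at the start). 0.17 to 0.34 kg; slides easily (friction about 0.15; leaning on it adds drag).
- stop: Bracket of the spring stop: a 10 mm steel plunger on a brass thumbscrew looks out of the pocket's end wall towards the near row, 8 mm above the floor. Origin: plunger face at the screw's middle setting (tray x 93, y 36.5 mm). The true setting is up to 10 mm nearer or farther along tray x, not shown by this pose: it must be felt. It gives 1 mm per 6 N.
- thumbscrew: Loose brass thumbscrew standing on its head on the left rim of the tray's base plate, 24 mm across, 28 mm tall. Bystander, not to be disturbed. Origin: centre of its underside.
- weight: Loose steel weight with a small knob on the right rim of the tray's base plate, 34 mm across, 31 mm tall. Bystander, not to be disturbed. Origin: centre of its underside.
- screwdriver: Screwdriver, 170 mm, lying on the table to the left, along its x. Bystander, not to be disturbed.
- brush: Brush, 160 mm, lying on the table to the right, along its x. Bystander, not to be disturbed.
- jar: Jar 60 mm across, 75 mm tall, on the table to the left. Bystander, not to be disturbed. Origin: centre of its underside.
- dish: White dish 84 mm across, 25 mm tall, on the table to the right. Bystander, not to be disturbed. Origin: centre of its underside.
- rubber_puck: Black rubber puck 50 mm across, 20 mm tall, on the table to the left. Bystander, not to be disturbed. Origin: centre of its underside.

How it is judged:
By the outcome, as a careful person would: the job done as asked, in the order asked, and still so for the second after the job is handed in, with the robot touching nothing.
It also fails if it takes over 72 s, if anything falls off the work surface, if the arm or the gripper's body presses on something with over 40 N, if the wrist force passes 120 N, or if a joint passes its speed limit or range.

## Working session

There is one attempt and no reset: what is moved stays moved. The work goes in short steps, Python scripts to look and compute and a tool call to move; the robot and the scene stay as the last step left them, time stands still between calls to the robot, and variables do not carry over. Pictures are saved under pics/ and viewed, at most 10 in all, crops included, and the job is handed in when it is done.

Besides the shell and the picture viewer there is one more tool, called after "Call:" by a JSON object that holds its "fn" and its "kwargs". step_arm: Moves the arm, as the interface text tells. Its arguments: {"type":"object","properties":{"linear":{"type":"array"},"delta_rot":{"type":"array"},"grip":{"type":"array"}},"required":["linear","delta_rot","grip"]}

```bash
mkdir -p pics; ls
cat > h.py <<'E'
import numpy as np, cv2
from station import *
def ray(c,uv):
    M=np.linalg.inv(c["world_to_cam"]); u,v=uv
    d=np.array([(u-c["cx"])/c["fx"],-(v-c["cy"])/c["fy"],-1.0])
    return M[:3,3], M[:3,:3]@d
def onz(c,uv,z):
    o,d=ray(c,uv); return o+d*(z-o[2])/d[2]
def proj(c,p):
    q=c["world_to_cam"]@np.append(p,1); return c["cx"]+c["fx"]*q[0]/-q[2], c["cy"]-c["fy"]*q[1]/-q[2]
E
python3 - <<'E'
from h import *
s=sense(); print(s)
for n in ("top","scene"):
    c=capture(n); cv2.imwrite(f"pics/{n}0.png",c["img"][:,:,::-1])
    print(n,{k:v for k,v in c.items() if k!="img"})
    for l,z in [("bay_far_left",.01),("bay_near_left",.01),("bay_far_right",.01),("bay_near_right",.01),("tray",0),("round_carrier",.01),("square_carrier",.01),("fin_carrier",.01),("stop",.018),("thumbscrew",.01),("weight",.01),("jar",0),("dish",0),("rubber_puck",0)]:
        r=landmark_of(n,l)
        for q in r[:2]: print(l,round(q["score"],2),np.round(q["point"],1),onz(c,q["point"],z).round(4)[:2])
E
```

```text
pics
{'time_s': 0.0, 'joints': array([ 7.79567266e+01,  2.20890301e+01,  3.79069459e-01, -2.92893074e-02,
       -6.84130122e+01, -1.48157038e+01]), 'joint_velocities': array([ 0.04862058, -0.05100925,  0.00367785,  0.01173097,  0.02932454,
        0.06115681]), 'effort': array([-8.19691331e-05, -3.90666711e+01,  1.87401634e+01,  4.21997756e+00,
        1.09945703e-02, -1.94795525e-04]), 'tcp_pos': array([0.28208631, 0.55702444, 0.22147224]), 'ee_rot': array([[ 8.92036060e-01, -4.51963312e-01, -9.12690220e-04],
       [-4.51964224e-01, -8.92033823e-01, -1.99981664e-03],
       [ 8.96932057e-05,  2.19641188e-03, -9.99997584e-01]]), 'wrist_force': array([ 0.01619722, -0.43673752,  0.37933981]), 'moment': array([0.04106129, 0.00198239, 0.05497338]), 'gripper_force': 0.0, 'gripper_width': 0.9979098239674952}
top {'fx': 411.08945081275743, 'fy': 411.08945081275743, 'cx': 321.43521609953353, 'cy': 197.46699137933368, 'world_to_cam': array([[-0.01009365, -0.99994675, -0.00214981,  0.0088282 ],
       [ 0.9986452 , -0.01019022,  0.05102864, -0.54905502],
       [-0.05104783, -0.00163183,  0.
[... 1651 characters left out ...]
.7 218.1] [ 0.4992 -0.0647]
bay_near_right 0.31 [340.8 125.1] [0.4466 0.3727]
tray 0.94 [297.9 221.2] [ 0.5492 -0.0368]
round_carrier 0.58 [293.9 230.2] [ 0.5624 -0.0752]
round_carrier 0.29 [380.9 134.1] [0.579  0.3996]
square_carrier 0.61 [297.3 203.8] [0.5178 0.0083]
fin_carrier 0.96 [314.1 217.2] [ 0.5838 -0.0087]
fin_carrier 0.17 [296.4 202.8] [0.5136 0.0101]
stop 0.66 [295.2 233.3] [ 0.5751 -0.0873]
stop 0.5 [274.3 215.9] [ 0.4935 -0.067 ]
thumbscrew 0.6 [331.1 195.1] [0.5808 0.0861]
jar 0.82 [381.  135.1] [0.5768 0.4066]
jar 0.42 [300.1 205.5] [0.5227 0.0144]
dish 0.81 [203.9 326.8] [ 0.5407 -0.4126]
dish 0.17 [405.4 155.7] [0.6855 0.3572]
rubber_puck 0.75 [404.6 157. ] [0.6859 0.3505]
```

Run:
```python
import cv2
a=cv2.imread("pics/top0.png")[130:270,250:420]
cv2.imwrite("pics/c1.png",cv2.resize(a,None,fx=4.2,fy=4.2,interpolation=cv2.INTER_CUBIC))
a=cv2.imread("pics/scene0.png")[150:290,220:390]
cv2.imwrite("pics/c2.png",cv2.resize(a,None,fx=4.2,fy=4.2,interpolation=cv2.INTER_CUBIC))
```

```text
(no output)
```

View pics/c1.png

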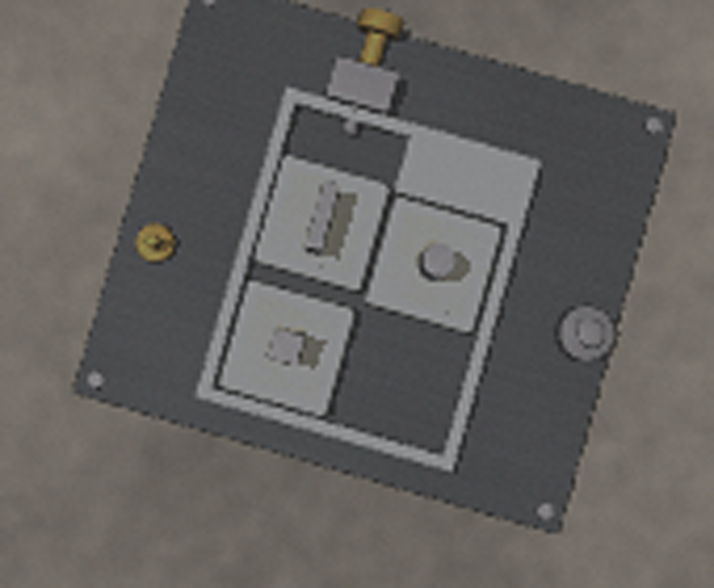

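View pics/c2.png

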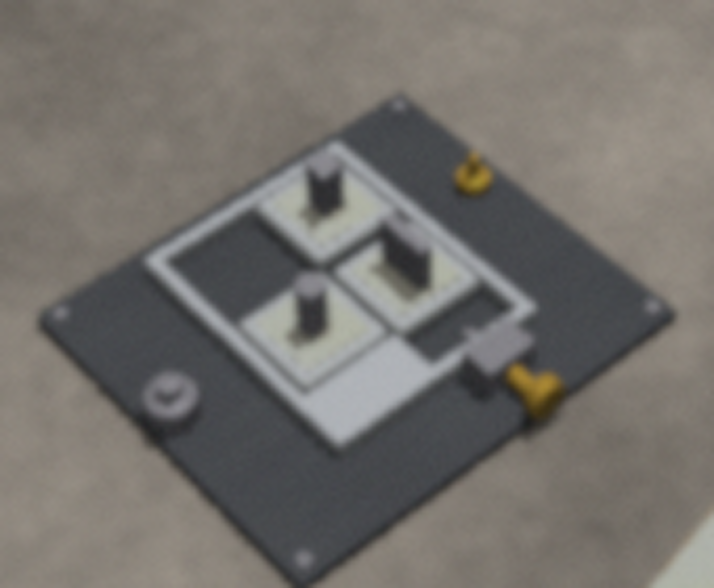

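```bash
cat >> h.py <<'E'
from scipy.optimize import least_squares
def cal(n):
    import pickle; return pickle.load(open(f"{n}.pkl","rb"))
E
python3 - <<'E'
from h import *
import pickle
C={}
for n in("top","scene"):
    c=capture(n); C[n]={k:c[k] for k in("fx","fy","cx","cy","world_to_cam")}; pickle.dump(C[n],open(n+".pkl","wb"))
off={"top":(250,130),"scene":(220,150)}
px=lambda n,p:(np.array(p)+.5)/4.2-.5+np.array(off[n])
W={(116,81):{"top":(287,88),"scene":(535,305)},(-81,81):{"top":(197,397),"scene":(338,142)},(-81,-81):{"top":(453,470),"scene":(148,262)},(116,-81):{"top":(541,158),"scene":(338,447)}}
def tw(v,p,z):
    c,s=np.cos(v[2]),np.sin(v[2]); return np.array([v[0]+c*p[0]-s*p[1],v[1]+s*p[0]+c*p[1],z])
for names in (["top"],["scene"],["top","scene"]):
    f=lambda v:np.concatenate([np.array(proj(C[n],tw(v,np.array(p)/1e3,.023)))-px(n,d[n]) for p,d in W.items() for n in names])
    r=least_squares(f,[.535,-.033,-.25]); print(names,r.x.round(4),np.degrees(r.x[2]).round(2),r.fun.round(1))
v=r.x
R=np.array([[np.cos(v[2]),-np.sin(v[2])],[np.sin(v[2]),np.cos(v[2])]])
for l,d in {"round":{"top":(437,258),"scene":(312,285)},"square":{"top":(286,346),"scene":(325,163)},"fin":{"top":(321,216),"scene":(404,232)}}.items():
    for n in d:
        p=onz(C[n],px(n,d[n]),.066)[:2]; print(l,n,p.round(4),"tray mm",((R.T@(p-v[:2]))*1e3).round(1))
for n in("top","scene"):
  for l in("round_carrier","square_carrier","fin_carrier"):
    p=onz(C[n],landmark_of(n,l)[0]["point"],.01)[:2]; print(n,l,((R.T@(p-v[:2]))*1e3).round(1))
E
```

```text
['top'] [ 0.536  -0.0331 -0.2881] -16.51 [-0.3 -0.4 -0.1 -0.   0.3  0.2  0.1  0.2]
['scene'] [ 0.5413 -0.0324 -0.2946] -16.88 [ 0.5  0.7 -0.2 -0.1 -0.8 -0.5  0.4 -0.2]
['top', 'scene'] [ 0.5383 -0.0325 -0.2905] -16.64 [-0.4 -1.3 -0.4  0.1 -0.4 -1.  -1.2 -0.5 -0.1 -0.7 -1.8 -0.8 -0.1 -0.6
 -0.4 -0.7]
round top [ 0.5614 -0.0759] tray mm [ 34.5 -35. ]
round scene [ 0.5665 -0.077 ] tray mm [ 39.7 -34.6]
square top [0.511  0.0126] tray mm [-39.1  35.4]
square scene [0.516  0.0134] tray mm [-34.6  37.6]
fin top [ 0.5867 -0.0085] tray mm [39.4 36.8]
fin scene [ 0.5911 -0.0107] tray mm [44.4 36. ]
top round_carrier [ 39.1 -31.5]
top square_carrier [-41.8  36.7]
top fin_carrier [29.3 35.6]
scene round_carrier [ 36.9 -36.4]
scene square_carrier [-31.9  33.3]
scene fin_carrier [32.5 25.1]
```

Call:
{"fn": "step_arm", "kwargs": {"linear": [[0,0,0],[34,41,0],[34,41,0],[34,41,0],[34,41,0],[34,41,0],[34,41,0],[34,41,0],[34,41,0],[34,41,0]], "delta_rot": [[0,0,-0.179],[0,0,0],[0,0,0],[0,0,0],[0,0,0],[0,0,0],[0,0,0],[0,0,0],[0,0,0],[0,0,0]], "grip": [50,50,50,50,50,50,50,50,50,50]}}

```text
time_s: 3.15
tcp_pos: [0.4707, 0.1149, 0.223]
ee_rot: [[0.958, -0.285, 0.001], [-0.285, -0.958, 0.0], [0.001, -0.001, -1.0]]
wrist_force: [1.4, 1.4, -0.1]
gripper_width: 0.575
gripper_force: 0.0
```

Call:
{"fn": "step_arm", "kwargs": {"linear": [[34,41,0],[34,41,0],[0,0,40],[0,0,40],[0,0,0]], "delta_rot": [[0,0,0],[0,0,0],[0,0,0],[0,0,0],[0,0,0]], "grip": [50,50,50,50,50]}}

```text
time_s: 3.78
tcp_pos: [0.5098, 0.0176, 0.1401]
ee_rot: [[0.958, -0.287, -0.007], [-0.287, -0.958, -0.002], [-0.006, 0.004, -1.0]]
wrist_force: [0.5, -0.2, 1.2]
gripper_width: 0.571
gripper_force: 0.0
```

```bash
cat >> h.py <<'E'
V=np.array([.5383,-.0325,np.radians(-16.6)])
def st():
    s=sense(); R=s["ee_rot"]; c,q=np.cos(V[2]),np.sin(V[2]); T=np.array([[c,-q],[q,c]])
    print("t",round(s["time_s"],2),"tcp",(s["tcp_pos"]*1e3).round(1),"tray",(T.T@(s["tcp_pos"][:2]-V[:2])*1e3).round(1),"yaw",np.degrees(np.arctan2(R[1,0],R[0,0])).round(2),"tilt",R[:2,2].round(4),"F",s["wrist_force"].round(2),"Ftray",(T.T@s["wrist_force"][:2]).round(2),"M",s["moment"].round(2),"w",round(s["gripper_width"]*87,1),"gf",round(s["gripper_force"],1))
E
python3 - <<'E'
from h import *
st()
E
```

```text
t 3.77 tcp [509.8  17.6 140.1] tray [-41.7  39.9] yaw -16.65 tilt [-0.0069 -0.0021] F [ 0.54 -0.24  1.22] Ftray [ 0.59 -0.08] M [-0.07 -0.03 -0.03] w 49.7 gf 0.0
```

Call:
{"fn": "step_arm", "kwargs": {"linear": [[5,3.5,0],[0,0,40],[0,0,40],[0,0,22],[0,0,0]], "delta_rot": [[0,0,0],[0,0,0],[0,0,0],[0,0,0],[0,0,0]], "grip": [50,50,50,50,50]}}

```text
time_s: 4.4
tcp_pos: [0.5163, 0.0138, 0.0409]
ee_rot: [[0.958, -0.285, -0.0], [-0.285, -0.958, -0.0], [0.0, 0.0, -1.0]]
wrist_force: [0.4, 0.5, -0.2]
gripper_width: 0.574
gripper_force: 0.0
```

Run:
```python
from h import *
st()
for n in("top","scene"):
    c=capture(n)["img"]; a=c[190:245,290:360] if n=="top" else c[160:250,260:350]
    cv2.imwrite(f"pics/{n}1.png",cv2.resize(a[:,:,::-1],None,fx=5,fy=5,interpolation=cv2.INTER_CUBIC))
a=cv2.imread("pics/top1.png");b=cv2.imread("pics/scene1.png")
o=np.zeros((450,800,3),np.uint8);o[:275,:350]=a;o[:450,350:800]=b;cv2.imwrite("pics/m1.png",o)
```

```text
t 4.4 tcp [516.3  13.8  40.9] tray [-34.3  38.1] yaw -16.57 tilt [-0.     -0.0003] F [ 0.42  0.48 -0.21] Ftray [0.27 0.58] M [ 0.01 -0.01 -0.03] w 49.9 gf 0.0
```

View pics/m1.png

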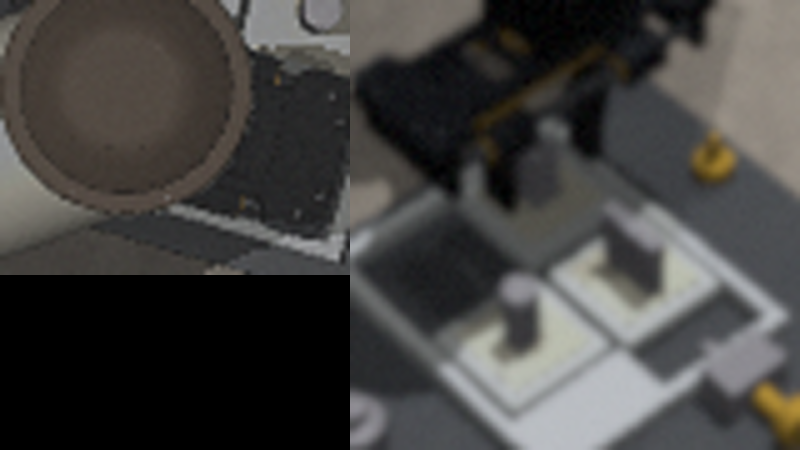

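Call:
{"fn": "step_arm", "kwargs": {"linear": [[-1,1.5,5],[0,0,0],[0,0,0],[0,0,0],[0,0,0]], "delta_rot": [[0,0,0],[0,0,0],[0,0,0],[0,0,0],[0,0,0]], "grip": [30,24,21,17,15]}}

```text
time_s: 5.12
tcp_pos: [0.5144, 0.0126, 0.0357]
ee_rot: [[0.958, -0.286, 0.0], [-0.286, -0.958, 0.0], [0.0, -0.0, -1.0]]
wrist_force: [0.3, 0.2, 1.3]
gripper_width: 0.206
gripper_force: 30.0
```

Run:
```python
from h import *
st()
```

```text
t 5.12 tcp [514.4  12.6  35.7] tray [-35.8  36.4] yaw -16.6 tilt [0.0002 0.    ] F [0.32 0.18 1.28] Ftray [0.25 0.26] M [-0.01  0.07 -0.01] w 17.9 gf 30.0
```

Call:
{"fn": "step_arm", "kwargs": {"linear": [[0,3,0],[0,6,0],[0,8,0],[0,8,0],[0,8,0]], "delta_rot": [[0,0,0],[0,0,0],[0,0,0],[0,0,0],[0,0,0]], "grip": [10,10,10,10,10]}}

```text
time_s: 5.75
tcp_pos: [0.5048, -0.0197, 0.0357]
ee_rot: [[0.958, -0.286, 0.0], [-0.286, -0.958, 0.0], [0.0, -0.0, -1.0]]
wrist_force: [-1.4, -0.8, 0.8]
gripper_width: 0.203
gripper_force: 30.0
```

Run:
```python
from h import *
st()
```

```text
t 5.75 tcp [504.8 -19.7  35.7] tray [-35.8   2.7] yaw -16.62 tilt [0.0003 0.0001] F [-1.37 -0.85  0.83] Ftray [-1.07 -1.2 ] M [ 0.11 -0.04 -0.01] w 17.7 gf 30.0
```

Call:
{"fn": "step_arm", "kwargs": {"linear": [[0,8,0],[0,8,0],[0,8,0],[0,6,0],[0,5,0],[0,2,0],[0,0,0]], "delta_rot": [[0,0,0],[0,0,0],[0,0,0],[0,0,0],[0,0,0],[0,0,0],[0,0,0]], "grip": [10,10,10,10,10,10,10]}}

```text
time_s: 6.62
tcp_pos: [0.4943, -0.0548, 0.0357]
ee_rot: [[0.958, -0.286, -0.0], [-0.286, -0.958, -0.0], [0.0, 0.0, -1.0]]
wrist_force: [-0.1, -0.4, 4.3]
gripper_width: 0.203
gripper_force: 30.0
```

Run:
```python
from h import *
st()
```

```text
t 6.62 tcp [494.3 -54.8  35.7] tray [-35.8 -33.9] yaw -16.6 tilt [-0.0001 -0.0003] F [-0.05 -0.44  4.28] Ftray [ 0.08 -0.44] M [-0.28 -0.01 -0.05] w 17.6 gf 30.0
```

Call:
{"fn": "step_arm", "kwargs": {"linear": [[0,1,0],[0,1,0],[0,0,0],[0,0,0],[0,0,0]], "delta_rot": [[0,0,0],[0,0,0],[0,0,0],[0,0,0],[0,0,0]], "grip": [10,10,10,30,45]}}

```text
time_s: 7.25
tcp_pos: [0.4927, -0.0566, 0.0349]
ee_rot: [[0.958, -0.286, -0.002], [-0.286, -0.958, -0.0], [-0.002, 0.001, -1.0]]
wrist_force: [-0.2, 0.1, 0.2]
gripper_width: 0.351
gripper_force: 0.0
```

Run:
```python
from h import *
st()
```

```text
t 7.25 tcp [492.7 -56.6  34.9] tray [-36.8 -36.1] yaw -16.63 tilt [-0.0022 -0.0002] F [-0.25  0.09  0.2 ] Ftray [-0.26  0.02] M [ 0.03  0.01 -0.  ] w 30.6 gf 0.0
```

Call:
{"fn": "step_arm", "kwargs": {"linear": [[0,0,-25],[0,0,-30],[20,-18,0],[30,-27,0],[29,-27.5,0],[0,0,0],[0,0,25],[0,0,22],[0,0,6],[0,0,0]], "delta_rot": [[0,0,0],[0,0,0],[0,0,0],[0,0,0],[0,0,0],[0,0,0],[0,0,0],[0,0,0],[0,0,0],[0,0,0]], "grip": [45,45,45,45,45,45,45,45,45,45]}}

```text
time_s: 8.5
tcp_pos: [0.5895, -0.0099, 0.0374]
ee_rot: [[0.958, -0.286, -0.001], [-0.286, -0.958, -0.0], [-0.001, 0.001, -1.0]]
wrist_force: [0.2, 0.3, -0.2]
gripper_width: 0.516
gripper_force: 0.0
```

Run:
```python
from h import *
st()
```

```text
t 8.5 tcp [589.5  -9.9  37.4] tray [42.6 36.3] yaw -16.61 tilt [-0.0011 -0.0004] F [ 0.16  0.27 -0.19] Ftray [0.07 0.3 ] M [ 0.03 -0.09 -0.01] w 44.9 gf 0.0
```

Call:
{"fn": "step_arm", "kwargs": {"linear": [[0,0,1],[0,0,0],[0,0,0],[0,0,0],[0,0,0],[0,0,0]], "delta_rot": [[0,0,0],[0,0,0],[0,0,0],[0,0,0],[0,0,0],[0,0,0]], "grip": [25,18,14,10,7,5]}}

```text
time_s: 9.25
tcp_pos: [0.5902, -0.0095, 0.0367]
ee_rot: [[0.958, -0.286, 0.0], [-0.286, -0.958, 0.0], [0.0, -0.0, -1.0]]
wrist_force: [-0.1, 0.5, 0.3]
gripper_width: 0.111
gripper_force: 30.0
```

Run:
```python
from h import *
st()
```

```text
t 9.25 tcp [590.2  -9.5  36.7] tray [43.2 36.9] yaw -16.6 tilt [0.0001 0.    ] F [-0.14  0.47  0.33] Ftray [-0.27  0.41] M [ 0.02  0.07 -0.03] w 9.7 gf 30.0
```

Call:
{"fn": "step_arm", "kwargs": {"linear": [[-3,0,0],[-7,0,0],[-8,0,0],[-8,0,0],[-8,0,0],[-8,0,0],[-8,0,0]], "delta_rot": [[0,0,0],[0,0,0],[0,0,0],[0,0,0],[0,0,0],[0,0,0],[0,0,0]], "grip": [5,5,5,5,5,5,5]}}

```text
time_s: 10.12
tcp_pos: [0.5418, 0.005, 0.0366]
ee_rot: [[0.958, -0.286, 0.0], [-0.286, -0.958, 0.0], [0.0, -0.0, -1.0]]
wrist_force: [0.1, -0.5, 1.2]
gripper_width: 0.11
gripper_force: 30.0
```

Run:
```python
from h import *
st()
```

```text
t 10.12 tcp [541.8   5.   36.6] tray [-7.4 36.9] yaw -16.6 tilt [0.0002 0.    ] F [ 0.13 -0.48  1.2 ] Ftray [ 0.26 -0.43] M [-0.04 -0.16 -0.04] w 9.6 gf 30.0
```

Call:
{"fn": "step_arm", "kwargs": {"linear": [[-7,0,0],[-7,0,0],[-6,0,0],[-4,0,0],[0,0,0]], "delta_rot": [[0,0,0],[0,0,0],[0,0,0],[0,0,0],[0,0,0]], "grip": [5,5,5,5,5]}}

```text
time_s: 10.75
tcp_pos: [0.5188, 0.0117, 0.0366]
ee_rot: [[0.958, -0.286, -0.001], [-0.286, -0.958, -0.0], [-0.001, 0.0, -1.0]]
wrist_force: [-0.8, -0.2, 2.0]
gripper_width: 0.115
gripper_force: 30.0
```

Run:
```python
from h import *
st()
```

```text
t 10.75 tcp [518.8  11.7  36.6] tray [-31.4  36.7] yaw -16.6 tilt [-0.0006 -0.0001] F [-0.81 -0.21  2.  ] Ftray [-0.71 -0.44] M [ 0.1   0.15 -0.02] w 10.0 gf 30.0
```

Call:
{"fn": "step_arm", "kwargs": {"linear": [[-1,0,0],[-1,0,0],[0,0,0]], "delta_rot": [[0,0,0],[0,0,0],[0,0,0]], "grip": [5,5,5]}}

```text
time_s: 11.12
tcp_pos: [0.5175, 0.0122, 0.0366]
ee_rot: [[0.958, -0.286, 0.0], [-0.286, -0.958, 0.0], [0.0, -0.0, -1.0]]
wrist_force: [1.2, -0.9, 2.2]
gripper_width: 0.114
gripper_force: 30.0
```

Run:
```python
from h import *
st()
```

```text
t 11.12 tcp [517.5  12.2  36.6] tray [-32.7  36.9] yaw -16.6 tilt [0.0004 0.0001] F [ 1.16 -0.95  2.19] Ftray [ 1.38 -0.58] M [-0.03 -0.13  0.01] w 9.9 gf 30.0
```

Call:
{"fn": "step_arm", "kwargs": {"linear": [[-1,0,0],[-1,0,0],[0,0,0]], "delta_rot": [[0,0,0],[0,0,0],[0,0,0]], "grip": [5,5,5]}}

```text
time_s: 11.5
tcp_pos: [0.5154, 0.0128, 0.0367]
ee_rot: [[0.958, -0.286, 0.0], [-0.286, -0.958, 0.0], [0.0, -0.0, -1.0]]
wrist_force: [0.3, -0.3, 2.9]
gripper_width: 0.11
gripper_force: 30.0
```

Run:
```python
from h import *
st()
```

```text
t 11.5 tcp [515.4  12.8  36.7] tray [-34.9  36.9] yaw -16.6 tilt [0.0002 0.0001] F [ 0.3  -0.32  2.9 ] Ftray [ 0.38 -0.22] M [-0.03 -0.08  0.01] w 9.6 gf 30.0
```

Call:
{"fn": "step_arm", "kwargs": {"linear": [[0,0,0],[0,0,0],[0,0,0],[0,0,-25],[0,0,-30],[18,18,0],[27,27,0],[27,27,0],[0,0,0]], "delta_rot": [[0,0,0],[0,0,0],[0,0,0],[0,0,0],[0,0,0],[0,0,0],[0,0,0],[0,0,0],[0,0,0]], "grip": [20,35,48,48,48,48,48,48,48]}}

```text
time_s: 12.62
tcp_pos: [0.5644, -0.0786, 0.091]
ee_rot: [[0.957, -0.289, -0.0], [-0.289, -0.957, -0.0], [-0.0, 0.0, -1.0]]
wrist_force: [-0.0, 0.3, 0.6]
gripper_width: 0.553
gripper_force: 0.0
```

Run:
```python
from h import *
st()
c=capture("scene")["img"]
cv2.imwrite("pics/s2.png",cv2.resize(c[150:290,220:390,::-1],None,fx=4.2,fy=4.2,interpolation=cv2.INTER_CUBIC))
```

```text
t 12.62 tcp [564.4 -78.6  91. ] tray [ 38.2 -36.8] yaw -16.8 tilt [-0.0003 -0.0001] F [-0.03  0.34  0.6 ] Ftray [-0.12  0.31] M [ 0.    0.03 -0.01] w 48.1 gf 0.0
```

View pics/s2.png

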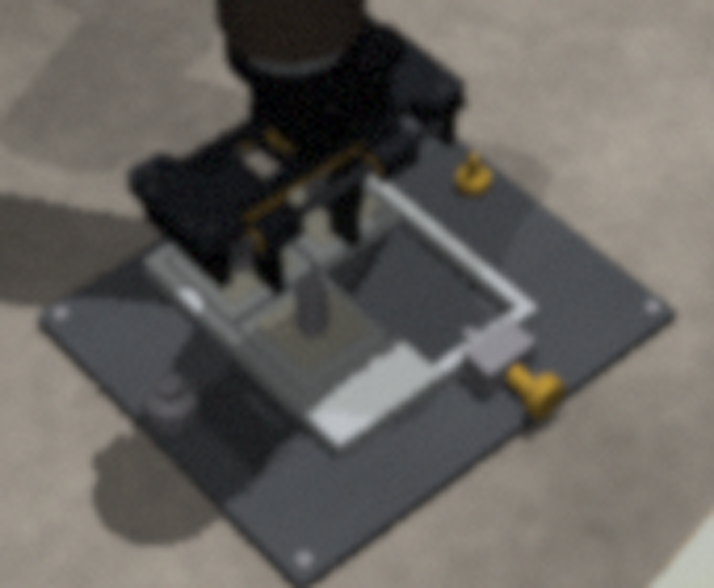

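Call:
{"fn": "step_arm", "kwargs": {"linear": [[-1,-1.5,0],[0,0,25],[0,0,22],[0,0,7],[0,0,0],[0,0,0],[0,0,0],[0,0,0],[0,0,0]], "delta_rot": [[0,0,0.003],[0,0,0],[0,0,0],[0,0,0],[0,0,0],[0,0,0],[0,0,0],[0,0,0],[0,0,0]], "grip": [48,48,48,48,48,32,25,20,15]}}

```text
time_s: 13.8
tcp_pos: [0.5634, -0.0752, 0.0379]
ee_rot: [[0.957, -0.289, 0.0], [-0.289, -0.957, -0.0], [0.0, -0.0, -1.0]]
wrist_force: [-0.7, 0.7, 1.4]
gripper_width: 0.219
gripper_force: 30.0
```

Run:
```python
from h import *
st()
```

```text
t 13.8 tcp [563.4 -75.2  37.9] tray [ 36.3 -33.7] yaw -16.78 tilt [ 0.0005 -0.0001] F [-0.71  0.71  1.39] Ftray [-0.89  0.47] M [ 0.03  0.04 -0.01] w 19.1 gf 30.0
```

Call:
{"fn": "step_arm", "kwargs": {"linear": [[0,-3,0],[0,-7,0],[0,-8,0],[0,-8,0],[0,-8,0],[0,-8,0]], "delta_rot": [[0,0,-0.003],[0,0,0],[0,0,0],[0,0,0],[0,0,0],[0,0,0]], "grip": [12,12,12,12,12,12]}}

```text
time_s: 14.55
tcp_pos: [0.5757, -0.0342, 0.0378]
ee_rot: [[0.958, -0.285, 0.001], [-0.285, -0.958, -0.0], [0.001, -0.0, -1.0]]
wrist_force: [1.1, -0.8, 4.8]
gripper_width: 0.224
gripper_force: 30.0
```

Run:
```python
from h import *
st()
```

```text
t 14.55 tcp [575.7 -34.2  37.8] tray [36.4  9. ] yaw -16.58 tilt [ 0.0006 -0.0001] F [ 1.08 -0.78  4.8 ] Ftray [ 1.25 -0.44] M [-0.34  0.05  0.04] w 19.5 gf 30.0
```

Remaining 27.5 mm.

Call:
{"fn": "step_arm", "kwargs": {"linear": [[0,-8,0],[0,-8,0],[0,-6,0],[0,-3,0],[0,-2,0],[0,0,0],[0,0,0]], "delta_rot": [[0,0,0],[0,0,0],[0,0,0],[0,0,0],[0,0,0],[0,0,0],[0,0,0]], "grip": [12,12,12,12,12,12,12]}}

```text
time_s: 15.42
tcp_pos: [0.5834, -0.0084, 0.0378]
ee_rot: [[0.958, -0.286, 0.001], [-0.286, -0.958, 0.0], [0.001, -0.001, -1.0]]
wrist_force: [-0.5, 0.3, 5.4]
gripper_width: 0.222
gripper_force: 30.0
```

Run:
```python
from h import *
st()
```

```text
t 15.43 tcp [583.4  -8.4  37.8] tray [36.4 36. ] yaw -16.59 tilt [0.0009 0.0004] F [-0.49  0.34  5.4 ] Ftray [-0.56  0.19] M [ 0.02  0.13 -0.03] w 19.3 gf 30.0
```

Call:
{"fn": "step_arm", "kwargs": {"linear": [[3,-0.5,0],[3,0,0],[3,0,0],[1,0,0],[0,0,0]], "delta_rot": [[0,0,0],[0,0,0],[0,0,0],[0,0,0],[0,0,0]], "grip": [12,12,12,12,12]}}

```text
time_s: 16.05
tcp_pos: [0.593, -0.0109, 0.0378]
ee_rot: [[0.958, -0.286, 0.001], [-0.286, -0.958, 0.0], [0.0, -0.0, -1.0]]
wrist_force: [0.3, 0.0, 5.3]
gripper_width: 0.224
gripper_force: 30.0
```

Run:
```python
from h import *
st()
c=cal("top"); v=np.array([.536,-.0331,-.2881]); T=np.array([[np.cos(v[2]),-np.sin(v[2])],[np.sin(v[2]),np.cos(v[2])]])
for uv in((350,120),(349,128),(348,134)):
    p=onz(c,(np.array(uv)+.5)/4.2-.5+np.array([250,130]),.02)[:2]; print((T.T@(p-v[:2])*1e3).round(1))
```

```text
t 16.05 tcp [593.  -10.9  37.8] tray [46.3 36.3] yaw -16.6 tilt [0.0005 0.0002] F [0.28 0.03 5.35] Ftray [0.26 0.11] M [-0.08  0.19 -0.02] w 19.5 gf 30.0
[107.3  37.8]
[102.4  37. ]
[98.7 36.6]
```

Call:
{"fn": "step_arm", "kwargs": {"linear": [[2,0,0],[2,0,0],[1,0,0],[1,0,0],[0,0,0]], "delta_rot": [[0,0,0],[0,0,0],[0,0,0],[0,0,0],[0,0,0]], "grip": [12,12,12,12,12]}}

```text
time_s: 16.68
tcp_pos: [0.5987, -0.0126, 0.0378]
ee_rot: [[0.958, -0.286, 0.0], [-0.286, -0.958, 0.0], [0.0, -0.0, -1.0]]
wrist_force: [-0.6, 1.5, 5.2]
gripper_width: 0.221
gripper_force: 30.0
```

Call:
{"fn": "step_arm", "kwargs": {"linear": [[2,0,0],[0,0,0]], "delta_rot": [[0,0,0],[0,0,0]], "grip": [12,12]}}

```text
time_s: 16.92
tcp_pos: [0.6007, -0.0132, 0.0378]
ee_rot: [[0.958, -0.286, 0.001], [-0.286, -0.958, 0.0], [0.0, -0.0, -1.0]]
wrist_force: [-0.3, -0.2, 5.6]
gripper_width: 0.221
gripper_force: 30.0
```

Run:
```python
from h import *
st()
```

```text
t 16.93 tcp [600.7 -13.2  37.8] tray [54.3 36.3] yaw -16.6 tilt [0.0005 0.0002] F [-0.27 -0.15  5.59] Ftray [-0.21 -0.22] M [-0.05  0.16 -0.04] w 19.3 gf 30.0
```

Call:
{"fn": "step_arm", "kwargs": {"linear": [[1,0,0],[1,0,0],[0,0,0]], "delta_rot": [[0,0,0],[0,0,0],[0,0,0]], "grip": [12,12,12]}}

```text
time_s: 17.3
tcp_pos: [0.6025, -0.0137, 0.0378]
ee_rot: [[0.958, -0.286, 0.0], [-0.286, -0.958, 0.0], [0.0, -0.0, -1.0]]
wrist_force: [-0.6, -0.6, 5.6]
gripper_width: 0.219
gripper_force: 30.0
```

Run:
```python
from h import *
st()
```

```text
t 17.3 tcp [602.5 -13.7  37.8] tray [56.2 36.3] yaw -16.6 tilt [0.0003 0.0002] F [-0.6  -0.63  5.62] Ftray [-0.39 -0.77] M [ 0.01  0.21 -0.05] w 19.1 gf 30.0
```

Call:
{"fn": "step_arm", "kwargs": {"linear": [[1,0,0],[0.5,0,0],[0,0,0]], "delta_rot": [[0,0,0],[0,0,0],[0,0,0]], "grip": [12,12,12]}}

```text
time_s: 17.68
tcp_pos: [0.6039, -0.0141, 0.0378]
ee_rot: [[0.958, -0.286, 0.0], [-0.286, -0.958, 0.0], [0.0, -0.0, -1.0]]
wrist_force: [-0.7, 0.0, 5.6]
gripper_width: 0.221
gripper_force: 30.0
```

Run:
```python
from h import *
st()
```

```text
t 17.68 tcp [603.9 -14.1  37.8] tray [57.6 36.3] yaw -16.6 tilt [0.0002 0.0002] F [-0.66  0.03  5.61] Ftray [-0.65 -0.16] M [ 0.04  0.26 -0.08] w 19.2 gf 30.0
```

Call:
{"fn": "step_arm", "kwargs": {"linear": [[1,0,0],[0.5,0,0],[0,0,0]], "delta_rot": [[0,0,0],[0,0,0],[0,0,0]], "grip": [12,12,12]}}

```text
time_s: 18.05
tcp_pos: [0.6053, -0.0145, 0.0378]
ee_rot: [[0.958, -0.286, 0.0], [-0.286, -0.958, 0.0], [0.0, -0.0, -1.0]]
wrist_force: [-0.5, 0.3, 5.1]
gripper_width: 0.222
gripper_force: 30.0
```

Run:
```python
from h import *
st()
```

```text
t 18.05 tcp [605.3 -14.5  37.8] tray [59.1 36.4] yaw -16.6 tilt [0.0002 0.0003] F [-0.5   0.27  5.06] Ftray [-0.56  0.12] M [ 0.03  0.27 -0.06] w 19.3 gf 30.0
```

Call:
{"fn": "step_arm", "kwargs": {"linear": [[1,0,0],[0,0,0]], "delta_rot": [[0,0,0],[0,0,0]], "grip": [12,12]}}

```text
time_s: 18.3
tcp_pos: [0.6063, -0.0148, 0.0378]
ee_rot: [[0.958, -0.286, 0.0], [-0.286, -0.958, 0.0], [0.0, -0.0, -1.0]]
wrist_force: [-0.4, 0.6, 5.1]
gripper_width: 0.219
gripper_force: 30.0
```

Run:
```python
from h import *
st()
```

```text
t 18.3 tcp [606.3 -14.8  37.8] tray [60.2 36.4] yaw -16.6 tilt [0.0003 0.0003] F [-0.44  0.57  5.06] Ftray [-0.59  0.42] M [-0.01  0.25 -0.04] w 19.1 gf 30.0
```

Call:
{"fn": "step_arm", "kwargs": {"linear": [[1,0,0],[0.5,0,0],[0,0,0]], "delta_rot": [[0,0,0],[0,0,0],[0,0,0]], "grip": [12,12,12]}}

```text
time_s: 18.68
tcp_pos: [0.6077, -0.0153, 0.0378]
ee_rot: [[0.958, -0.286, 0.0], [-0.286, -0.958, 0.0], [0.0, -0.0, -1.0]]
wrist_force: [0.2, 0.7, 5.8]
gripper_width: 0.221
gripper_force: 30.0
```

Run:
```python
from h import *
st()
```

```text
t 18.68 tcp [607.7 -15.3  37.8] tray [61.6 36.4] yaw -16.6 tilt [0.0002 0.0003] F [0.18 0.68 5.8 ] Ftray [-0.02  0.7 ] M [-0.04  0.29 -0.01] w 19.2 gf 30.0
```

Call:
{"fn": "step_arm", "kwargs": {"linear": [[1,0,0],[0.5,0,0],[0,0,0]], "delta_rot": [[0,0,0],[0,0,0],[0,0,0]], "grip": [12,12,12]}}

```text
time_s: 19.05
tcp_pos: [0.6091, -0.0157, 0.0378]
ee_rot: [[0.958, -0.286, 0.0], [-0.286, -0.958, 0.0], [0.0, -0.0, -1.0]]
wrist_force: [-1.5, 0.4, 5.8]
gripper_width: 0.221
gripper_force: 30.0
```

Run:
```python
from h import *
st()
```

```text
t 19.05 tcp [609.1 -15.7  37.8] tray [63.1 36.3] yaw -16.6 tilt [0.0002 0.0002] F [-1.48  0.43  5.84] Ftray [-1.54 -0.01] M [ 0.05  0.3  -0.01] w 19.2 gf 30.0
```

Call:
{"fn": "step_arm", "kwargs": {"linear": [[1,0,0],[0,0,0]], "delta_rot": [[0,0,0],[0,0,0]], "grip": [12,12]}}

```text
time_s: 19.3
tcp_pos: [0.6102, -0.016, 0.0378]
ee_rot: [[0.958, -0.286, 0.0], [-0.286, -0.958, 0.0], [0.0, -0.0, -1.0]]
wrist_force: [-1.7, 0.5, 5.2]
gripper_width: 0.22
gripper_force: 30.0
```

Run:
```python
from h import *
st()
```

```text
t 19.3 tcp [610.2 -16.   37.8] tray [64.2 36.3] yaw -16.6 tilt [0.0003 0.0002] F [-1.74  0.49  5.16] Ftray [-1.81 -0.03] M [ 0.01  0.25 -0.01] w 19.2 gf 30.0
```

Call:
{"fn": "step_arm", "kwargs": {"linear": [[1,0,0],[0,0,0]], "delta_rot": [[0,0,0],[0,0,0]], "grip": [12,12]}}

```text
time_s: 19.55
tcp_pos: [0.6111, -0.0163, 0.0378]
ee_rot: [[0.958, -0.286, 0.0], [-0.286, -0.958, 0.0], [0.0, -0.0, -1.0]]
wrist_force: [-1.1, -0.2, 5.7]
gripper_width: 0.218
gripper_force: 30.0
```

Run:
```python
from h import *
st()
```

```text
t 19.55 tcp [611.1 -16.3  37.8] tray [65.1 36.4] yaw -16.6 tilt [0.0002 0.0002] F [-1.09 -0.16  5.69] Ftray [-1.   -0.46] M [-0.01  0.27 -0.01] w 18.9 gf 30.0
```

Call:
{"fn": "step_arm", "kwargs": {"linear": [[1,0,0],[0,0,0]], "delta_rot": [[0,0,0],[0,0,0]], "grip": [12,12]}}

```text
time_s: 19.8
tcp_pos: [0.6113, -0.0165, 0.0378]
ee_rot: [[0.958, -0.286, -0.001], [-0.286, -0.958, 0.0], [-0.001, 0.0, -1.0]]
wrist_force: [-2.4, 1.1, 6.7]
gripper_width: 0.219
gripper_force: 30.0
```

Run:
```python
from h import *
st()
```

```text
t 19.8 tcp [611.3 -16.5  37.8] tray [65.4 36.2] yaw -16.61 tilt [-0.0013  0.0003] F [-2.41  1.06  6.74] Ftray [-2.61  0.32] M [0.21 0.73 0.03] w 19.1 gf 30.0
```

Call:
{"fn": "step_arm", "kwargs": {"linear": [[0.7,0,0],[0,0,0]], "delta_rot": [[0,0,0],[0,0,0]], "grip": [12,12]}}

```text
time_s: 20.05
tcp_pos: [0.6115, -0.0166, 0.0378]
ee_rot: [[0.958, -0.286, -0.002], [-0.286, -0.958, 0.0], [-0.002, 0.0, -1.0]]
wrist_force: [-3.3, 2.1, 8.4]
gripper_width: 0.221
gripper_force: 30.0
```

Run:
```python
from h import *
st()
```

```text
t 20.05 tcp [611.5 -16.6  37.8] tray [65.6 36.2] yaw -16.61 tilt [-0.0023  0.0003] F [-3.35  2.05  8.39] Ftray [-3.8   1.01] M [ 0.49  1.05 -0.  ] w 19.3 gf 30.0
```

Call:
{"fn": "step_arm", "kwargs": {"linear": [[0.8,0,0],[0.7,0,0],[0,0,0]], "delta_rot": [[0,0,0],[0,0,0],[0,0,0]], "grip": [12,12,12]}}

```text
time_s: 20.42
tcp_pos: [0.6119, -0.0168, 0.0378]
ee_rot: [[0.958, -0.286, -0.005], [-0.286, -0.958, 0.0], [-0.004, 0.001, -1.0]]
wrist_force: [-5.6, 2.9, 10.7]
gripper_width: 0.218
gripper_force: 30.0
```

Run:
```python
from h import *
st()
```

```text
t 20.43 tcp [611.9 -16.8  37.8] tray [66. 36.] yaw -16.62 tilt [-0.0045  0.0004] F [-5.56  2.92 10.69] Ftray [-6.16  1.21] M [ 0.85  1.76 -0.  ] w 19.0 gf 30.0
```

Call:
{"fn": "step_arm", "kwargs": {"linear": [[0.8,0,-0.3],[0.8,0,0],[0.9,0,0],[0,0,0]], "delta_rot": [[0,0,0],[0,0,0],[0,0,0],[0,0,0]], "grip": [12,12,12,12]}}

```text
time_s: 20.92
tcp_pos: [0.6124, -0.0174, 0.0378]
ee_rot: [[0.958, -0.286, -0.009], [-0.286, -0.958, 0.0], [-0.008, 0.002, -1.0]]
wrist_force: [-10.1, 4.6, 12.2]
gripper_width: 0.221
gripper_force: 30.0
```

Run:
```python
from h import *
st()
```

```text
t 20.93 tcp [612.4 -17.4  37.8] tray [66.7 35.6] yaw -16.63 tilt [-0.0085  0.0003] F [-10.11   4.6   12.15] Ftray [-11.     1.52] M [1.46 2.74 0.03] w 19.3 gf 30.0
```

Call:
{"fn": "step_arm", "kwargs": {"linear": [[0.4,0,0],[0,0,0],[0,0,0],[0,0,0],[0,0,0]], "delta_rot": [[0,0,0],[0,0,0],[0,0,0],[0,0,0],[0,0,0]], "grip": [12,12,12,12,12]}}

```text
time_s: 21.55
tcp_pos: [0.6124, -0.0174, 0.0378]
ee_rot: [[0.958, -0.286, -0.009], [-0.286, -0.958, 0.0], [-0.009, 0.002, -1.0]]
wrist_force: [-10.8, 4.7, 12.0]
gripper_width: 0.222
gripper_force: 30.0
```

Call:
{"fn": "step_arm", "kwargs": {"linear": [[0,0,0],[0,0,0],[0,0,0],[0,0,0],[0,0,0],[0,0,0],[0,0,0]], "delta_rot": [[0,0,0],[0,0,0],[0,0,0],[0,0,0],[0,0,0],[0,0,0],[0,0,0]], "grip": [12,12,12,12,12,12,12]}}

```text
time_s: 22.42
tcp_pos: [0.6124, -0.0175, 0.0378]
ee_rot: [[0.958, -0.286, -0.009], [-0.286, -0.958, 0.0], [-0.009, 0.002, -1.0]]
wrist_force: [-10.1, 5.8, 11.9]
gripper_width: 0.222
gripper_force: 30.0
```

Run:
```python
from h import *
st()
```

```text
t 22.43 tcp [612.4 -17.5  37.8] tray [66.7 35.6] yaw -16.63 tilt [-0.0091  0.0003] F [-10.14   5.83  11.95] Ftray [-11.38   2.69] M [1.52 2.91 0.06] w 19.3 gf 30.0
```

Call:
{"fn": "step_arm", "kwargs": {"linear": [[0.4,0,0],[0,0,0],[0,0,0],[0,0,0],[0,0,0],[0,0,0],[0,0,0],[0,0,0],[0,0,0],[0,0,0]], "delta_rot": [[0,0,0],[0,0,0],[0,0,0],[0,0,0],[0,0,0],[0,0,0],[0,0,0],[0,0,0],[0,0,0],[0,0,0]], "grip": [12,12,12,12,12,12,12,12,12,12]}}

```text
time_s: 23.68
tcp_pos: [0.6125, -0.0175, 0.0378]
ee_rot: [[0.958, -0.286, -0.01], [-0.286, -0.958, 0.0], [-0.009, 0.002, -1.0]]
wrist_force: [-10.3, 6.1, 13.7]
gripper_width: 0.225
gripper_force: 30.0
```

Run:
```python
from h import *
st()
```

```text
t 23.68 tcp [612.5 -17.5  37.8] tray [66.9 35.5] yaw -16.63 tilt [-0.0098  0.0004] F [-10.3    6.08  13.7 ] Ftray [-11.61   2.88] M [1.6  3.14 0.03] w 19.6 gf 30.0
```

Call:
{"fn": "step_arm", "kwargs": {"linear": [[-1.5,0,0],[-1.5,0,0],[-1.5,0,0],[0,0,0]], "delta_rot": [[0,0,0],[0,0,0],[0,0,0],[0,0,0]], "grip": [12,12,12,12]}}

```text
time_s: 24.18
tcp_pos: [0.6114, -0.0169, 0.0378]
ee_rot: [[0.958, -0.286, -0.003], [-0.286, -0.958, 0.0], [-0.003, 0.001, -1.0]]
wrist_force: [-4.0, 1.1, 6.2]
gripper_width: 0.222
gripper_force: 30.0
```

Run:
```python
from h import *
st()
```

```text
t 24.18 tcp [611.4 -16.9  37.8] tray [65.6 35.8] yaw -16.62 tilt [-0.003   0.0001] F [-3.97  1.07  6.21] Ftray [-4.11 -0.1 ] M [0.27 1.02 0.01] w 19.3 gf 30.0
```

Release and retreat upward, clear of the view.

Call:
{"fn": "step_arm", "kwargs": {"linear": [[-1,0,0],[0,0,0],[0,0,0],[0,0,0],[0,0,-15],[0,0,-30],[0,0,-40],[-40,-20,-40],[-30,-50,-20],[-20,-58,0]], "delta_rot": [[0,0,0],[0,0,0],[0,0,0],[0,0,0],[0,0,0],[0,0,0],[0,0,0],[0,0,0],[0,0,0],[0,0,0]], "grip": [12,30,45,48,48,48,48,48,48,48]}}

```text
time_s: 25.42
tcp_pos: [0.5627, 0.1327, 0.1871]
ee_rot: [[0.958, -0.287, 0.006], [-0.287, -0.958, 0.003], [0.005, -0.005, -1.0]]
wrist_force: [0.5, 0.3, 0.1]
gripper_width: 0.554
gripper_force: 0.0
```

Call:
{"fn": "step_arm", "kwargs": {"linear": [[-20,-58,0],[-20,-58,0],[0,-40,0],[0,0,0]], "delta_rot": [[0,0,0],[0,0,0],[0,0,0],[0,0,0]], "grip": [48,48,48,48]}}

```text
time_s: 25.92
tcp_pos: [0.5687, 0.2951, 0.1833]
ee_rot: [[0.959, -0.283, 0.001], [-0.283, -0.959, 0.001], [0.001, -0.001, -1.0]]
wrist_force: [-0.2, -0.4, -1.3]
gripper_width: 0.555
gripper_force: 0.0
```

Run:
```python
from h import *
st()
f=lambda n,s:cv2.resize(capture(n)["img"][s][:,:,::-1],(400,329),interpolation=cv2.INTER_CUBIC)
cv2.imwrite("pics/f.png",np.hstack([f("top",np.s_[130:270,250:420]),f("scene",np.s_[150:290,220:390])]))
```

```text
t 25.93 tcp [568.7 295.1 183.3] tray [-64.5 322.6] yaw -16.42 tilt [0.0011 0.0008] F [-0.19 -0.39 -1.33] Ftray [-0.07 -0.43] M [-0.07  0.05  0.03] w 48.2 gf 0.0
```

View pics/f.png

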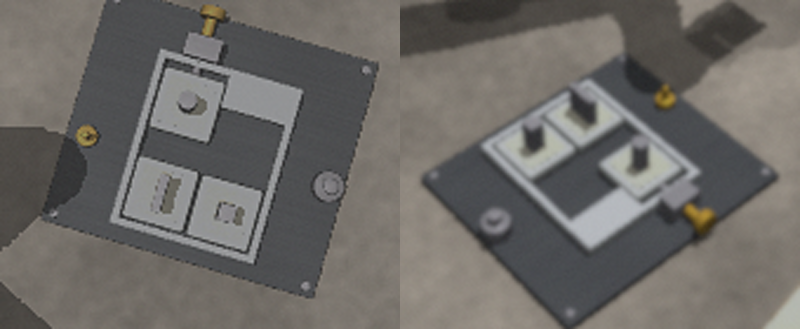

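The picture shows the round carrier in the pocket (top view, 188,103), the fin in the near left bay (165,192) and the square in the near right bay (228,213). The thumbscrew and weight are where they were.

```bash
python3 -c "
from station import *
print(finish_job())"
```

```text
the job is handed in; nothing more can be done
None
```

The job is handed in: the round carrier went into the pocket, was pressed on the spring stop for over a second (wrist force 11 to 12 N, about 9 to 10 N on the stop after estimated drag) and released there; the final picture shows the fin and square carriers in the near left and near right bays, with the thumbscrew and weight where they were.

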